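# Aim the bench magnifier at the engraved plate and switch its light on

### The arm

A 6-joint arm with a two-finger parallel gripper is mounted at the origin on the work surface. World frame = base frame: x ahead of the robot, y to its left, z up, the work surface at z = 0. Lengths are in mm, angles in rad, forces in N, time in s.
With the tool pointing down it reaches from about 275 to 1000 mm from the base axis. Payload 8.4 kg.
Tool frame: the origin (TCP) lies midway between the tips of the shut fingers; the grasp point (between the pads) lies 19 mm behind it (r.grip_point_offset is the distance from the TCP to the grasp point, in mm); z points along the fingers, y is the line along which they close (so a half turn about z gives the same grasp; the last joint's range is limited). The gripper opens to 85 mm and grips with 20 to 120 N. Pads are 22 mm wide; open, the fingers measure 114 mm over their backs; the gripper's body (76 mm by 85 mm) begins 54 mm behind the grasp point. The pads swing forward as they close: fully open they stand 13 mm farther back than shut.
Start: joints at [-1.252, 0.353, 1.633, -0, 1.155, -0.002], TCP at [197.077, -593.118, 231.281] pointing down, gripper open.
Joint ranges: [-2.63, 2.63], [-0.92, 2.1], [0.06, 2.66], [-1.3, 4.44], [0, 2.69], [-3.02, 3.02]. Speed limits (rad/s): [2.22, 2.22, 2.79, 3.14, 3.14, 3.14].

### API

Orientations are given as [roll, pitch, yaw] about the fixed x, y, z axes, in that order (R = Rz(yaw) Ry(pitch) Rx(roll)).
In Python, from rig import r gives the robot as it stands. The module is installed in compiled form; this text tells all that it offers.
- The arm moves only by the shell command python3 -m creep 'ROWS' [FORCE]. ROWS is text: rows parted by semicolons, each of 7 numbers parted by spaces: the turn, a rotation vector about the tool's x, y, z in degrees, then the shift along the tool's x, y, z in m, then the closure in counts, from 0 (fully open) to 255 (shut). A call has 1 to 8 rows; each row is the pose to reach, as a shift and turn from the pose commanded when the call began, along the tool's axes at that moment; what a row does not reach only later rows make up. A row lasts 1/8 s, in which the tool goes at most 62.5 mm and 10.7 degrees, less where a joint would pass 70% of its speed; a pose out of reach is approached as far as the arm can. A call with a gripper value outside its range is refused whole. The fingers move at their own pace and stop on an object; FORCE is the grip in N (left out, the last holds). Time passes only in rows, so rows that repeat a pose let the fingers close. It gives the time, the measured TCP pose, the force, the opening and the grip force at its end, in the units of the state.
- r.sense(): the state, without advancing time (a new reading comes with each control period).
- r.grab_frame(name): name is "scene" or "side" or "wrist"; returns a dict with "img" (480x640x3 uint8, red, green, blue), "range_z" (480x640 float32, mm along the optical axis (not along the pixel's ray), 0 where there is no reading), "K" (3x3 intrinsics, pixels), "D" ([k1, k2, p1, p2, k3] as OpenCV has them; the pictures are not rectified), "world_from_camera" (4x4, takes a point from camera to world coordinates). Camera axes: x right, y up, looking along -z (the intrinsics and any distortion apply to the point x, -y, -z); pixel columns grow to the right and rows downward; lengths in mm; the calibration is good to about 2 mm. A picture is of the moment at which its call begins.
- r.sign_off(): hands the job in; it is judged then, once.
The state is a dict: "clock": time; "qpos": joint angles; "qvel": joint speeds; "joint_efforts": joint torques, N m; "eef_pos": TCP position; "tcp_rot": TCP orientation; "contact_force": force on the tool from outside, world axes, zero at the start; "wrist_torque": the same for the moment, N m; "opening": opening from 0.0 (shut) to 1.0 (fully open); "grasp_force": force on a finger pad.
Only numpy, scipy, OpenCV 4.12 (cv2) and the standard library are available. Lean on these libraries where they do the work, as an engineer would, in place of code of your own. Each camera call takes 0.05 s, during which the arm holds its last target. There are 200 camera calls.

### The job

Swivel and tilt the bench magnifier so that its lens looks straight at the centre of the dark metal plate lying on the cutting mat, and flip the toggle switch on its foot fully over, towards the post, to turn its light on. Leave the plate where it lies, do not disturb the other things on the bench, and let go of everything at the end.

Things in the scene. Friction and masses are not known exactly. Their poses are not given: they have to be found in the camera images.
- post_top (a point): The point on the magnifier's upright post (22 mm thick, steel) where the swivel axis (vertical) crosses the arm, 205 mm above the bench. The post stands on a grey foot slab, fixed to the bench, 22 mm high, 130 mm wide (y) and reaching from 180 mm before the post (-x of this frame) to 70 mm behind it. Axes of this frame are the foot's: x runs from the switch to the post, z up; with both joints at 0 the arm points along -y.
- mag_arm (a joint): Swivel of the arm about the post, rad, range -0.8 to 0.8, grows anticlockwise seen from above. At value s the arm points along (sin s, -cos s) in the foot's x, y. A stiff friction joint (about 0.22 N m): it stays where it is left. The arm (15 mm rod) is level, 205 mm above the bench, and ends in a 136 mm wide yoke that carries the lens head.
- mag_head (a joint): Tilt of the lens head in the yoke, rad, range -0.6 to 1.15. The axis is level, at right angles to the arm, through the lens centre. 0: lens level, looking straight down; growing: the knob end rises and the underside looks outward, away from the post. A stiff friction joint (about 0.13 N m): it stays where it is left.
- lens (a point): Centre of the round glass lens (ring frame 116 mm outside diameter, 14 mm thick), 155 mm from the post axis, 205 mm above the bench; it does not move with tilt. z is the lens axis (out of the upper face; the lens looks along -z), y points back to the post when level, x along the tilt axis.
- knob (a point): Centre of the black barrel-shaped knob, a short cylinder 24 mm in diameter and 26 mm long lying along the tilt axis (flat ends face sideways), on a thin 8 mm stem on the side of the lens ring that is away from the post, 98 mm from the lens centre (in the lens plane, along -y of the lens frame). It can be pinched from above by its flat ends, and then turns between the fingers; moving it sets both tilt and swivel.
- plate_mark (a point): Centre of the top face of the loose dark metal plate, 90 x 62 x 6 mm (200 g), with a round engraved rosette at its centre. It lies flat on the green cutting mat (300 x 210 x 3 mm, fixed) beside the magnifier's foot; its top is 9 mm above the bench.
- lamp_switch (a joint): Toggle switch lever on the magnifier's foot, rad: 0 = off (leaning 0.35 rad from upright, away from the post, -x of the foot), 0.7 = on, fully over towards the post (leaning 0.35 rad to the foot's +x). It stays where it is left; about 1 N at the tip moves it.
- lamp_switch_tip (a point): Middle of the top end of the steel toggle lever, a flat bar 18 mm wide (foot's y), 10 mm thick and 50 mm long from its hinge to this point. Its hinge is 135 mm from the post axis along the foot's -x and 44 mm above the bench, on a black block (56 x 40 mm, top 44 mm above the bench).
- hammer_origin (a point): Bystander: hammer lying on the bench, a point on it.
- glue_origin (a point): Bystander: white glue bottle, 44 mm diameter, 110 mm high, centre of its underside.
- tin_origin (a point): Bystander: steel tin, 60 mm diameter, 60 mm high, behind the magnifier's foot, centre of its underside.
- offcut_origin (a point): Bystander: wood offcut 90 x 35 x 25 mm, centre of its underside.
Things that resemble listed ones, but are neither listed nor needed, are in the scene too. Of the things like the part that bears plate_mark, leave any that is orange, pink or white; of the rest the smaller one is meant.

How it is judged:
By the outcome, as a careful person would: the job done as asked, in the order asked, and still so for the second after the job is handed in, with the robot touching nothing.
It also fails if it takes over 45 s, if anything falls off the work surface, if the arm or the gripper's body presses on something with over 40 N, if the wrist force passes 120 N, or if a joint passes its speed limit or range.

## Working session

There is one attempt and no reset: what is moved stays moved. The work goes in short steps, Python scripts to look and compute and a shell command to move; the robot and the scene stay as the last step left them, time stands still between calls to the robot, and variables do not carry over. Pictures are saved under pics/ and viewed, at most 10 in all, crops included, and the job is handed in when it is done.

```bash
mkdir -p pics; cat > h.py <<'E'
import numpy as np, cv2, pickle
from rig import r
from scipy.spatial.transform import Rotation as R
def grab(n,tag):
    f=r.grab_frame(n); pickle.dump(f,open(f'pics/{tag}.pkl','wb')); cv2.imwrite(f'pics/{tag}.png',f['img'][:,:,::-1]); return f
def load(tag): return pickle.load(open(f'pics/{tag}.pkl','rb'))
def ray(f,u,v):
    p=cv2.undistortPoints(np.array([[[u,v]]],float),np.array(f['K']),np.array(f['D'])).ravel()
    return np.array([p[0],-p[1],-1.])
def px(f,u,v,z=None):
    """world point from depth, or from known height z"""
    T=np.array(f['world_from_camera']); d=ray(f,u,v)
    if z is None:
        w=f['range_z'][int(v)-1:int(v)+2,int(u)-1:int(u)+2]; s=np.median(w[w>0]) if (w>0).any() else np.nan
    else: s=(z-T[2,3])/(T[:3,:3]@d)[2]
    return T[:3,:3]@(d*s)+T[:3,3]
E
python3 - <<'E'
from h import *
a=grab('scene','s0');b=grab('side','d0')
for f in(a,b): print(np.round(f['world_from_camera'],2).tolist(),np.round(f['K'],0).tolist())
print(r.sense())
E
```

```text
[[0.19, -0.8, 0.58, 1233.37], [0.98, 0.14, -0.12, -150.15], [0.01, 0.59, 0.81, 1099.74], [0.0, 0.0, 0.0, 1.0]] [[600.0, 0.0, 326.0], [0.0, 600.0, 243.0], [0.0, 0.0, 1.0]]
[[-0.85, 0.38, -0.37, 106.79], [-0.53, -0.59, 0.61, 740.52], [0.01, 0.72, 0.7, 985.44], [0.0, 0.0, 0.0, 1.0]] [[466.0, 0.0, 315.0], [0.0, 466.0, 249.0], [0.0, 0.0, 1.0]]
{'clock': 0.1, 'qpos': array([-1.25240997e+00,  3.53573215e-01,  1.63404884e+00, -6.52157405e-06,
        1.15519756e+00, -2.38184009e-03]), 'qvel': array([-3.47391681e-04, -1.83306855e-03, -3.24409002e-03, -9.15118020e-05,
        1.31018506e-03,  3.62647730e-04]), 'joint_efforts': array([ 5.71543314e-04, -6.06360912e+01, -3.42818785e+01,  1.61126304e-04,
        3.88795059e-03,  1.77389035e-05]), 'eef_pos': array([ 196.93722832, -592.7193491 ,  230.64497133]), 'tcp_rot': array([-3.14036568e+00,  3.04074750e-06,  3.20770833e-01]), 'contact_force': array([-1.09290587,  0.38441298,  0.07066476]), 'wrist_torque': array([-0.02922992,  0.00862903,  0.01182469]), 'grasp_force': 0.0, 'opening': 1.0015893772752238}
```

View pics/s0.png

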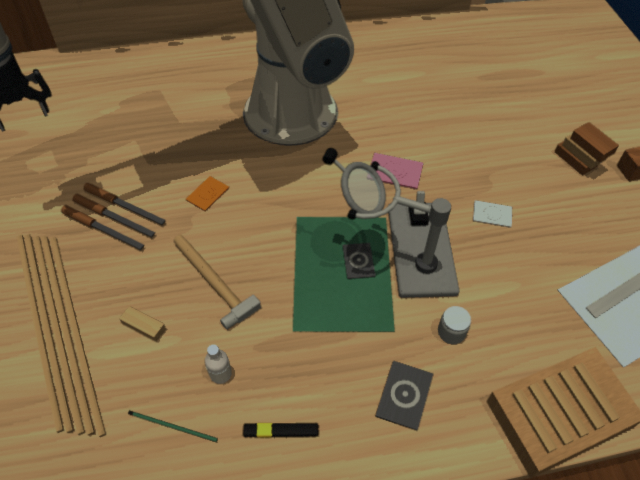

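View pics/d0.png

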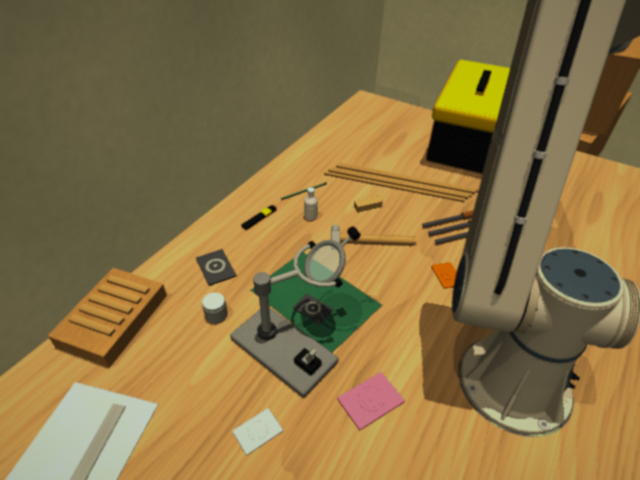

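The scene picture has the magnifier with its post at (440,210), foot at (420,250), lens at (365,190), knob at (330,156) and switch at (420,205). Things that could be the plate, by scene pixel:
- dark, small, on the mat (359,262)
- dark, large (405,394)
- orange (207,193)
- pink (397,170)
- white (492,213)

I choose (359,262): it is dark, the smaller of the two dark ones, and lies on the mat. Next I check it in a close crop.

```bash
python3 - <<'E'
from h import *
a=load('s0')['img'][135:315,285:485,::-1]; b=load('d0')['img'][215:395,225:405,::-1]
cv2.imwrite('pics/c1.png',np.hstack([cv2.resize(a,(400,360)),]*1) if 0 else cv2.resize(a,None,fx=3.3,fy=3.3,interpolation=2)[:594,:660])
cv2.imwrite('pics/c2.png',cv2.resize(b,None,fx=3.3,fy=3.3,interpolation=2))
E
```

```text
(no output)
```

View pics/c1.png

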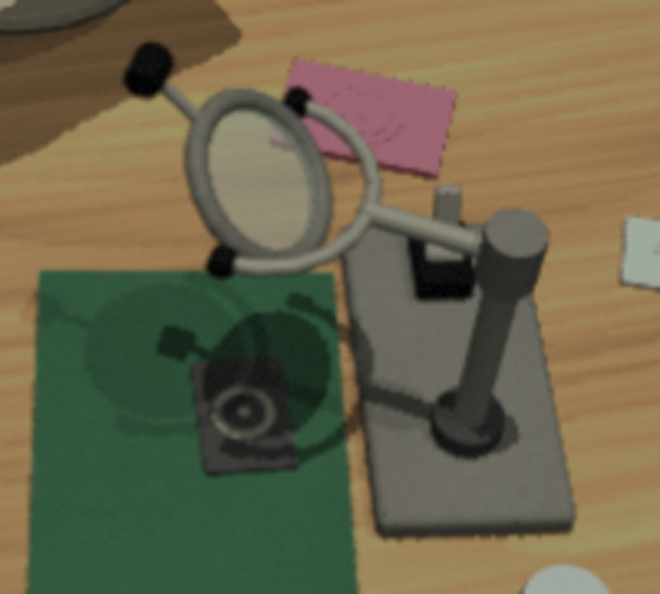

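View pics/c2.png

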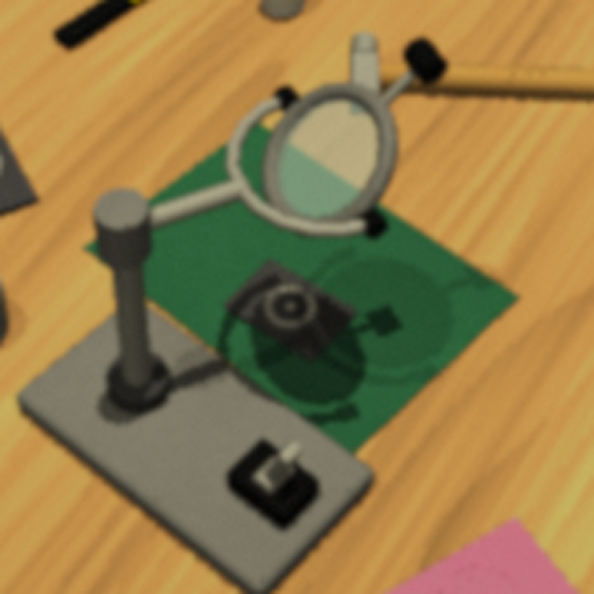

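The crops confirm the plate: rosette at scene (358.6,259.8) and side (312.6,308), with the same 90x62 outline on the mat. The foot corners, knob (149,70 in the scene crop) and lever are also clear. Now I measure them.

```bash
python3 - <<'E'
from h import *
a=load('s0');b=load('d0')
S=lambda x,y:(285+x/3.3,135+y/3.3); D=lambda x,y:(225+x/3.3,215+y/3.3)
p=lambda n,v:print(n,np.round(v,1))
p('plate s',px(a,*S(243,412),9)); p('plate s depth',px(a,*S(243,412))); p('plate d',px(b,*D(289,307),9)); 
for c in [(193,365),(281,357),(297,465),(207,472)]: p('pl corner s',px(a,*S(*c),9))
for c in [(227,303),(268,260),(356,312),(315,360)]: p('pl corner d',px(b,*D(*c),9))
for c in [(342,243),(377,520),(573,513)]: p('foot s',px(a,*S(*c),22))
for c in [(20,395),(148,310),(374,478),(262,585)]: p('foot d',px(b,*D(*c),22))
p('foot depth',px(a,*S(420,350)));p('posttop s 220',px(a,*S(516,233),220)); p('posttop depth',px(a,*S(516,233)));p('posttop d',px(b,*D(122,208)));p('posttop d 220',px(b,*D(122,208),220))
def tri(q1,q2):
    A=[];B=[]
    T1=np.array(a['world_from_camera']);T2=np.array(b['world_from_camera'])
    d1=T1[:3,:3]@ray(a,*q1);d2=T2[:3,:3]@ray(b,*q2)
    s=np.linalg.lstsq(np.c_[d1,-d2],T2[:3,3]-T1[:3,3],rcond=None)[0]
    x=T1[:3,3]+s[0]*d1;y=T2[:3,3]+s[1]*d2
    return (x+y)/2,np.linalg.norm(x-y)
for n,q1,q2 in [('knob',(149,70),(426,61)),('pivA',(297,102),(287,98)),('pivB',(221,262),(376,223)),('lens',(258,178),(331,152)),('tip',(447,190),(294,449)),('cap',(516,233),(122,208)),('plate',(243,412),(289,307))]:
    x,e=tri(S(*q1),D(*q2)); p(n,x); p(' gap',e)
p('knob depth s',px(a,*S(149,70)));p('knob depth d',px(b,*D(426,61)))
p('tip depth',px(a,*S(447,192)))
E
```

```text
plate s [513.2  74.4   9. ]
plate s depth [513.2  74.5   8.9]
plate d [511.8  77.7   9. ]
pl corner s [469.4  49.4   9. ]
pl corner s [473.5 109.9   9. ]
pl corner s [560.8 100.2   9. ]
pl corner s [555.5  40.9   9. ]
pl corner d [556.1 101.2   9. ]
pl corner d [552.7  45.4   9. ]
pl corner d [463.8  53.    9. ]
pl corner d [466.8 111.1   9. ]
foot s [393.4 172.   22. ]
foot s [618.6 137.7  22. ]
foot s [636.6 263.4  22. ]
foot d [632.2 266.4  22. ]
foot d [598.8 149.2  22. ]
foot d [371.5 185.7  22. ]
foot d [394.2 299.4  22. ]
foot depth [492.6 201.5  20.6]
posttop s 220 [558.1 214.5 220. ]
posttop depth [562.5 212.1 225.8]
posttop d [560.1 213.5 224.8]
posttop d 220 [563.  210.1 220. ]
knob [439.3  19.9 268.4]
 gap 0.0
pivA [493.  101.8 275.8]
 gap 16.1
pivB [459.7  57.2 116.4]
 gap 20.4
lens [479.1  79.2 206.8]
 gap 1.5
tip [411.3 233.8  87.6]
 gap 1.5
cap [560.9 212.8 223.7]
 gap 0.3
plate [512.4  75.4   6.7]
 gap 1.6
knob depth s [451.1  17.4 280.7]
knob depth d [434.9  29.5 278. ]
tip depth [415.8 232.7  90.3]
```

Checks against the given sizes:
- Lens to post is 156.6 mm (given 155).
- Tip to post is 151 mm (given 152).
- Lens height is 207 mm.
- The foot yaw comes to about -8.5°.

The arm azimuth is now about -121.5° and the tilt about 0.72. The target azimuth is about -109° with the tilt about -0.05. Next I write a move helper and approach above the knob.

```bash
cat >> h.py <<'E'
def row(p,yaw_deg):
    "turn (deg, tool) and shift (m, tool) to a tool-down pose"
    s=r.sense(); A=R.from_euler('xyz',s['tcp_rot']); B=R.from_euler('xyz',[np.pi,0,np.radians(yaw_deg)])
    return np.round((A.inv()*B).as_rotvec(degrees=True),1), np.round(A.inv().apply(np.array(p)-s['eef_pos'])/1000,4)
def tri(a,b,q1,q2):
    T1=np.array(a['world_from_camera']);T2=np.array(b['world_from_camera'])
    d1=T1[:3,:3]@ray(a,*q1);d2=T2[:3,:3]@ray(b,*q2)
    s=np.linalg.lstsq(np.c_[d1,-d2],T2[:3,3]-T1[:3,3],rcond=None)[0]
    x=T1[:3,3]+s[0]*d1;y=T2[:3,3]+s[1]*d2
    return np.round((x+y)/2,1),round(np.linalg.norm(x-y),1)
E
python3 - <<'E'
from h import *
a=load('s0');b=load('d0')
S=lambda x,y:(285+x/3.3,135+y/3.3); D=lambda x,y:(225+x/3.3,215+y/3.3)
print(tri(a,b,S(297,102),D(376,223)),tri(a,b,S(221,262),D(287,98)))
print(row([439,20,325],58.5))
E
```

```text
(array([420. , 117.8, 203.9]), np.float64(1.3)) (array([536.2,  45.1, 203.1]), np.float64(0.5))
(array([ -0.1,  -0. , -40.1]), array([ 0.4229, -0.5053, -0.0937]))
```

```bash
python3 -m creep '0 0 -5 0.03 -0.035 -0.04 0; 0 0 -10 0.08 -0.09 -0.08 0; 0 0 -15 0.12 -0.14 -0.094 0; 0 0 -20 0.16 -0.19 -0.094 0; 0 0 -25 0.2 -0.24 -0.094 0; 0 0 -30 0.24 -0.285 -0.094 0; 0 0 -35 0.28 -0.335 -0.094 0; 0 0 -40 0.32 -0.385 -0.094 0' 40; python3 -c "
from h import *
print(row([439,20,325],58.5))"
```

```text
clock: 1.1
eef_pos: [370.0, -150.6, 325.3]
tcp_rot: [3.141, -0.0, 1.021]
contact_force: [2.2, 0.0, -0.0]
opening: 0.996
grasp_force: 0.0
(array([ 0., -0.,  0.]), array([ 0.1815, -0.0302,  0.0003]))
```

```bash
python3 -m creep '0 0 0 0.05 -0.01 0 0; 0 0 0 0.1 -0.017 0 0; 0 0 0 0.15 -0.025 0 0; 0 0 0 0.1815 -0.03 0 0; 0 0 0 0.1815 -0.03 0 0; 0 0 0 0.1815 -0.03 0 0'; python3 - <<'E'
from h import *
f=grab('wrist','w1'); print(np.round(f['world_from_camera'],2).tolist(), r.sense()['eef_pos'])
E
```

```text
clock: 1.85
eef_pos: [438.9, 17.4, 325.0]
tcp_rot: [-3.141, 0.001, 1.019]
contact_force: [-0.2, 0.2, 0.4]
opening: 1.0
grasp_force: 0.0
[[0.85, 0.5, 0.17, 482.09], [-0.52, 0.81, 0.27, 88.56], [-0.0, -0.32, 0.95, 467.17], [0.0, 0.0, 0.0, 1.0]] [438.93282033  17.09538704 325.0694802 ]
```

View pics/w1.png

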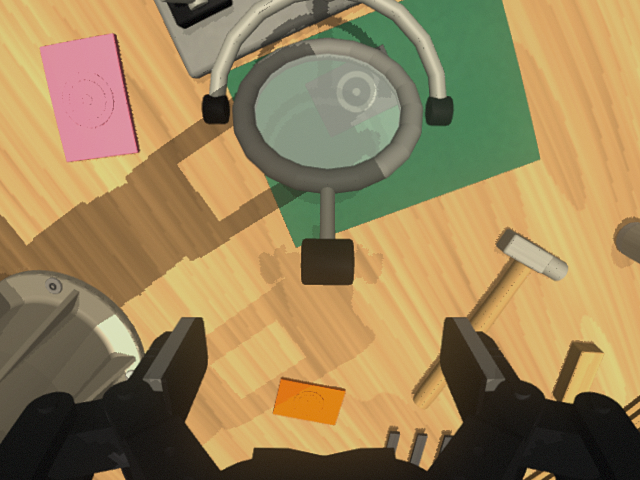

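The wrist view shows the knob at (328,262) with its axis aligned to the finger line, the yoke pivots at (216,109) and (439,110), and the rosette at (356,91).

```bash
python3 - <<'E'
from h import *
f=load('w1')
print(px(f,328,262,268),px(f,328,262), 'piv',px(f,216,109,205),px(f,439,110,205),'plate',px(f,356,91,9),px(f,356,91))
k=px(f,328,262,268)
print(row([k[0],k[1],251],58.5))
E
```

```text
[441.15001191  17.87517941 268.        ] [443.6649687   22.21767068 280.23635429] piv [422.37143862 116.80611277 205.        ] [537.85588751  45.15450561 205.        ] plate [513.37855895  75.11445581   9.        ] [500.46464853  80.66283756 198.08380905]
(array([-0. ,  0. , -0.1]), array([0.0019, 0.0015, 0.0741]))
```

```bash
python3 -m creep '0 0 0 0.002 0.0015 0.04 0; 0 0 0 0.002 0.0015 0.077 0; 0 0 0 0.002 0.0015 0.077 0; 0 0 0 0.002 0.0015 0.077 120; 0 0 0 0.002 0.0015 0.077 200; 0 0 0 0.002 0.0015 0.077 200; 0 0 0 0.002 0.0015 0.077 220; 0 0 0 0.002 0.0015 0.077 220' 30; python3 - <<'E'
from h import *
P=np.array([561,212.8,205]); M=np.array([512.8,75.6,9])
d=M-P; az=np.degrees(np.arctan2(d[1],d[0])); rad=np.hypot(d[0],d[1]); t=-np.degrees(np.arctan2(155-rad,196)); print('target az',az,rad,'tilt',t)
s=r.sense(); g=s['eef_pos']+[0,0,19]; print(g)
def knob(az,t):
    u=np.array([np.cos(np.radians(az)),np.sin(np.radians(az)),0]); t=np.radians(t)
    return P+155*u+98*(np.cos(t)*u+np.array([0,0,np.sin(t)]))
print('start model',knob(-122,41))
for k in range(1,9):
    f=k/8; a_=-122+f*(az+122); t_=41+f*(t-41); kb=knob(a_,t_); print(k,np.round(kb,0),*row(kb-[0,0,19],58.5+f*(az+122)))
E
```

```text
clock: 2.9
eef_pos: [442.1, 18.6, 249.0]
tcp_rot: [3.14, -0.0, 1.019]
contact_force: [-1.8, -2.4, 6.3]
opening: 0.299
grasp_force: 35.2
target az -109.35698485500424 145.42035620916354 tilt -2.7981465693314957
[442.08351273  18.56427084 268.02788369]
start model [439.66886979  18.62960288 269.29378484]
1 [442.  10. 262.] [ 0.1 -0.  -1.7] [-0.007   0.0043  0.0061]
2 [445.   3. 254.] [ 0.1 -0.  -3.3] [-0.0118  0.011   0.014 ]
3 [449.  -4. 246.] [ 0.1 -0.  -4.9] [-0.0157  0.018   0.0223]
4 [454. -10. 237.] [ 0.1 -0.  -6.4] [-0.0185  0.025   0.031 ]
5 [459. -16. 228.] [ 0.1 -0.  -8. ] [-0.0204  0.0321  0.04  ]
6 [464. -20. 219.] [ 0.1 -0.  -9.6] [-0.0211  0.0392  0.0492]
7 [471. -23. 210.] [  0.1  -0.  -11.2] [-0.0208  0.0462  0.0585]
8 [477. -26. 200.] [  0.1  -0.  -12.8] [-0.0194  0.0531  0.0679]
```

```bash
python3 -m creep '0 0 -1.7 -0.007 0.0045 0.006 220; 0 0 -3.3 -0.012 0.011 0.014 220; 0 0 -4.9 -0.016 0.018 0.022 220; 0 0 -6.4 -0.0185 0.025 0.031 220; 0 0 -8 -0.0205 0.032 0.04 220; 0 0 -9.6 -0.021 0.039 0.049 220; 0 0 -11.2 -0.021 0.046 0.0585 220; 0 0 -12.8 -0.0195 0.053 0.068 220'; python3 -m creep '0 0 0 0 0 0 220; 0 0 0 0 0 0 220'; python3 - <<'E'
from h import *
print(r.sense()['eef_pos'])
a=grab('scene','s2')['img'][120:300,285:485,::-1]; b=grab('side','d2')['img'][215:395,225:405,::-1]
cv2.imwrite('pics/c3.png',np.hstack([cv2.resize(a,(400,360),interpolation=2),cv2.resize(b,(360,360),interpolation=2)]))
E
```

```text
clock: 3.9
eef_pos: [477.6, -26.1, 180.7]
tcp_rot: [3.14, -0.0, 1.243]
contact_force: [-0.4, -2.9, 4.3]
opening: 0.297
grasp_force: 38.7
clock: 4.15
eef_pos: [476.8, -25.8, 180.5]
tcp_rot: [3.141, 0.0, 1.241]
contact_force: [1.7, -3.3, -0.2]
opening: 0.298
grasp_force: 38.7
[476.7569018  -25.75774592 180.49771923]
```

View pics/c3.png

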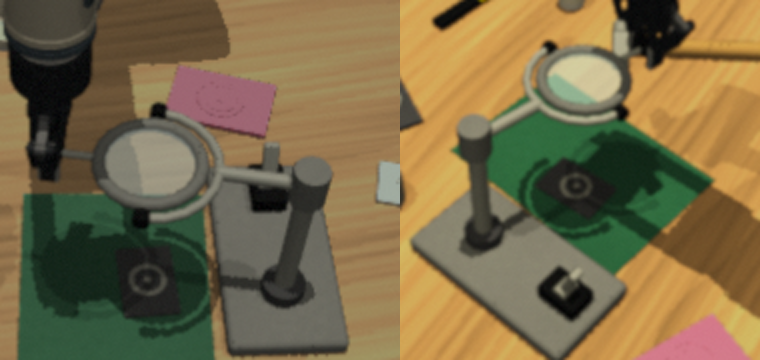

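The knob is in the grip and the lens looks nearly level. I let go, rise, and check the lens plane from depth.

```bash
python3 -m creep '0 0 0 0 0 0 150; 0 0 0 0 0 0 60; 0 0 0 0 0 0 0; 0 0 0 0 0 0 0; 0 0 0 0 0 -0.02 0; 0 0 0 0 0 -0.06 0; 0 0 0 0 0 -0.12 0; 0 0 0 0 0 -0.14 0';python3 -m creep '0 0 0 0 0 0 0; 0 0 0 0 0 0 0'; python3 - <<'E'
from h import *
for n in ('scene','side','wrist'):
    f=grab(n,n+'3'); T=np.array(f['world_from_camera']); H,W=f['range_z'].shape
    v,u=np.mgrid[:H,:W]; q=cv2.undistortPoints(np.c_[u.ravel(),v.ravel()].astype(float)[:,None],np.array(f['K']),np.array(f['D']))[:,0]
    z=f['range_z'].ravel(); X=(np.c_[q[:,0],-q[:,1],-np.ones(len(q))]*z[:,None])@T[:3,:3].T+T[:3,3]; 
    C=np.array([509.6,66.6]); d=np.hypot(*(X[:,:2]-C).T)
    g=X[(z>0)&(d<62)&(X[:,2]>170)&(X[:,2]<240)]
    c=np.median(g,0)
    for _ in range(8):
        A=np.c_[g[:,:2]-C,np.ones(len(g))]; k=np.linalg.lstsq(A,g[:,2],rcond=None)[0]; e=g[:,2]-A@k; m=np.abs(e)<max(2,1.5*np.median(np.abs(e)));g=g[m]
    u_=np.array([np.cos(np.radians(-109.36)),np.sin(np.radians(-109.36))])
    print(n,len(g),'centre z',round(k[2],1),'slope deg outward/side',np.round(np.degrees([k[:2]@u_,k[:2]@[-u_[1],u_[0]]]),2))
E
```

```text
clock: 5.25
eef_pos: [478.0, -25.7, 323.9]
tcp_rot: [3.137, -0.001, 1.242]
contact_force: [0.5, 0.0, -0.4]
opening: 0.999
grasp_force: 0.0
clock: 5.5
eef_pos: [475.9, -25.6, 318.9]
tcp_rot: [-3.14, 0.0, 1.242]
contact_force: [0.5, 0.3, 0.1]
opening: 0.997
grasp_force: 0.0
scene 1144 centre z 207.8 slope deg outward/side [-1.1  -0.34]
side 743 centre z 205.8 slope deg outward/side [-0.75 -0.31]
wrist 18469 centre z 206.9 slope deg outward/side [-0.45 -0.  ]
```

View pics/wrist3.png

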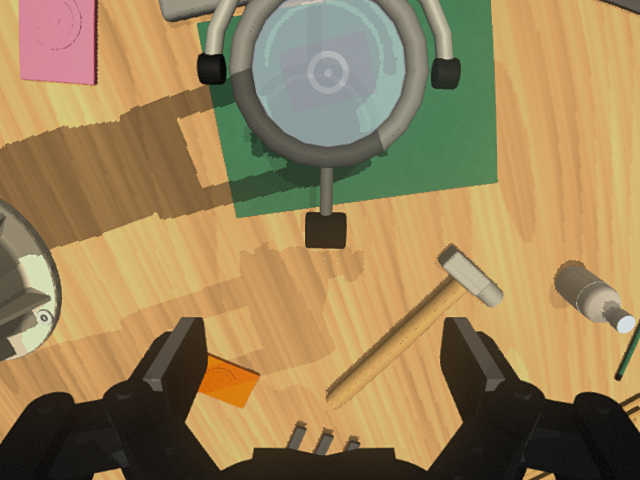

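The wrist view shows the rosette at (327,72), pivots at (211,69) and (446,73), and the knob at (326,230), so the swivel is in line. The tilt reads about -0.8° against the wanted -2.8°. I check the numbers.

```bash
python3 - <<'E'
from h import *
f=load('wrist3');a=load('s0')
p1,p2=px(f,211,69,205),px(f,446,73,205); L=(p1+p2)/2; M=px(f,327,72,9); K=px(f,326,230,203)
print('L',L,'M',M,'K',K, np.linalg.norm(p1-p2),np.linalg.norm(K-L))
d=p2-p1; u=np.array([d[1],-d[0]])/np.hypot(d[0],d[1]); print('arm az by pivots',np.degrees(np.arctan2(*u[::-1])))
for PL in [L,np.array([561,212.8,205])+155*np.array([np.cos(np.radians(-109.36)),np.sin(np.radians(-109.36)),0])]:
  for MM in (M,np.array([512.8,75.6,9])):
    e=(MM-PL)[:2]; print('mark rel lens outward/side',e@u,e@[-u[1],u[0]])
# knob height from wrist depth
w=f['range_z']; print('knob surf',px(f,326,222),px(f,326,230),px(f,326,214))
print(r.sense()['eef_pos'])
E
```

```text
L [509.46125443  66.49447499 205.        ] M [512.4205661   74.94202111   9.        ] K [476.54670746 -25.80838812 203.        ] 136.80979648314963 98.0162534544935
arm az by pivots -109.71806336956737
mark rel lens outward/side -8.950665932659973 -0.0643448147546164
mark rel lens outward/side -9.698081707073404 0.07084383759000801
mark rel lens outward/side -8.832088976727167 -0.18740266196938693
mark rel lens outward/side -9.579504751140599 -0.05221400962476297
knob surf [479.10889525 -18.16401266 211.76543307] [477.60117115 -22.59762614 213.46266588] [480.40069067 -14.39155044 207.57454481]
[475.99397175 -25.59796524 318.84796716]
```

The swivel aim is within 0.2 mm. The tilt needs about 2° more, so I regrasp and take the knob down 3.5 mm.

```bash
python3 -m creep '0 0 0 0 0 0.05 0; 0 0 0 0 0 0.1 0; 0 0 0 0 0 0.137 0; 0 0 0 0 0 0.137 0; 0 0 0 0 0 0.137 120; 0 0 0 0 0 0.137 200; 0 0 0 0 0 0.137 220; 0 0 0 0 0 0.137 220' 30
python3 -m creep '0 0 0 0 0 0.001 220; 0 0 0 0 0 0.0025 220; 0 0 0 0 0 0.0035 220; 0 0 0 0 0 0.0035 220; 0 0 0 0 0 0.0035 150; 0 0 0 0 0 0.0035 60; 0 0 0 0 0 0.0035 0; 0 0 0 0 0 0.0035 0'
python3 -m creep '0 0 0 0 0 -0.02 0; 0 0 0 0 0 -0.06 0; 0 0 0 0 0 -0.12 0; 0 0 0 0 0 -0.14 0; 0 0 0 0 0 -0.14 0; 0 0 0 0 0 -0.14 0'
cat > tilt.py <<'E'
from h import *
import sys
for n in ('scene','side','wrist'):
    f=grab(n,n+sys.argv[1]); T=np.array(f['world_from_camera']); H,W=f['range_z'].shape
    v,u=np.mgrid[:H,:W]; q=cv2.undistortPoints(np.c_[u.ravel(),v.ravel()].astype(float)[:,None],np.array(f['K']),np.array(f['D']))[:,0]
    z=f['range_z'].ravel(); X=(np.c_[q[:,0],-q[:,1],-np.ones(len(q))]*z[:,None])@T[:3,:3].T+T[:3,3]
    C=np.array([509.6,66.6]); d=np.hypot(*(X[:,:2]-C).T)
    g=X[(z>0)&(d<62)&(X[:,2]>170)&(X[:,2]<240)]
    for _ in range(8):
        A=np.c_[g[:,:2]-C,np.ones(len(g))]; k=np.linalg.lstsq(A,g[:,2],rcond=None)[0]; e=g[:,2]-A@k; g=g[np.abs(e)<max(2,1.5*np.median(np.abs(e)))]
    u_=np.array([np.cos(np.radians(-109.5)),np.sin(np.radians(-109.5))])
    print(n,len(g),'centre z',round(k[2],1),'slope deg outward/side',np.round(np.degrees([k[:2]@u_,k[:2]@[-u_[1],u_[0]]]),2))
E
python3 tilt.py 4; python3 -c "
from h import *
f=load('wrist4')
for y in range(212,240,4): print(y,px(f,326,y))"
```

```text
clock: 6.65
eef_pos: [477.3, -25.7, 184.1]
tcp_rot: [3.14, -0.001, 1.242]
contact_force: [0.9, -1.1, 1.3]
opening: 0.304
grasp_force: 34.4
clock: 7.65
eef_pos: [476.4, -25.6, 179.6]
tcp_rot: [-3.141, 0.0, 1.242]
contact_force: [0.2, -0.1, -1.0]
opening: 0.997
grasp_force: 0.0
clock: 8.4
eef_pos: [475.9, -25.6, 318.4]
tcp_rot: [-3.14, 0.001, 1.242]
contact_force: [0.4, -0.7, -1.1]
opening: 0.996
grasp_force: 0.0
scene 1124 centre z 207.8 slope deg outward/side [-3.28  0.08]
side 714 centre z 205.7 slope deg outward/side [-3.82  0.12]
wrist 18441 centre z 206.9 slope deg outward/side [-3.13  0.01]
212 [480.48537048 -14.16273013 203.29580515]
216 [479.8081208  -16.142837   205.23913862]
220 [479.1635963  -18.023901   207.45309496]
224 [478.45554744 -20.09973252 208.90360108]
228 [477.6817372  -22.37641435 209.64550628]
232 [476.90737054 -24.65484491 210.38536022]
236 [475.99553205 -27.35128619 209.83100731]
```

The tilt is now about -3.2° against -2.7° wanted, which is under 2 mm of aim error at the plate. Now the switch.

```bash
python3 - <<'E'
from h import *
h=np.array([427.4,232.3,0]); fx=np.array([np.cos(np.radians(-8.3)),np.sin(np.radians(-8.3)),0])
for x,z in((-54,318),(-54,72),(-10,72)): print(row(h+x*fx+[0,0,z],81.7))
E
```

```text
(array([ -0.1,   0. , -10.5]), array([ 0.2186, -0.1823,  0.0006]))
(array([ -0.1,   0. , -10.5]), array([ 0.2188, -0.1817,  0.2466]))
(array([ -0.1,   0. , -10.5]), array([ 0.2268, -0.1384,  0.2465]))
```

```bash
python3 -m creep '0 0 -2 0.035 -0.03 0 255; 0 0 -4 0.07 -0.06 0 255; 0 0 -6 0.105 -0.09 0 255; 0 0 -8 0.14 -0.12 0 255; 0 0 -10 0.18 -0.15 0 255; 0 0 -10.5 0.2186 -0.182 0 255; 0 0 -10.5 0.2186 -0.182 0 255; 0 0 -10.5 0.2186 -0.182 0 255'
python3 -m creep '0 0 0 0 0 0.05 255; 0 0 0 0 0 0.1 255; 0 0 0 0 0 0.15 255; 0 0 0 0 0 0.2 255; 0 0 0 0 0 0.23 255; 0 0 0 0 0 0.246 255; 0 0 0 0 0 0.246 255'
python3 - <<'E'
from h import *
h=np.array([427.4,232.3,0]); fx=np.array([np.cos(np.radians(-8.3)),np.sin(np.radians(-8.3)),0])
print(row(h-10*fx+[0,0,72],81.7))
a=grab('scene','s5')['img'][120:300,285:485,::-1]; b=grab('side','d5')['img'][215:395,225:405,::-1]
cv2.imwrite('pics/c5.png',np.hstack([cv2.resize(a,(400,360),interpolation=2),cv2.resize(b,(360,360),interpolation=2)]))
E
```

```text
clock: 9.55
eef_pos: [374.7, 239.6, 319.1]
tcp_rot: [-3.141, 0.001, 1.427]
contact_force: [0.0, -0.2, -0.3]
opening: 0.002
grasp_force: 0.0
clock: 10.42
eef_pos: [374.5, 238.2, 72.6]
tcp_rot: [-3.139, 0.002, 1.424]
contact_force: [0.7, -0.3, 0.1]
opening: 0.002
grasp_force: 0.0
(array([-0.1,  0.1, -0.1]), array([0.0019, 0.0432, 0.0005]))
```

View pics/c5.png

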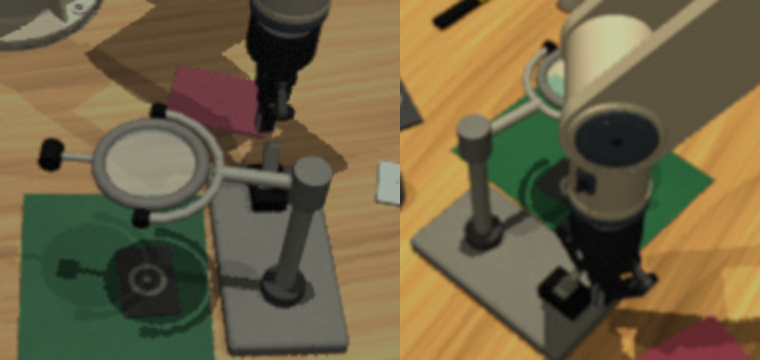

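The fingertips (scene crop 280,110) stand on the -x side of the lever (270,155), clear of everything. I push along tool +y.

```bash
python3 -m creep '0 0 0 0.001 0.01 0 255; 0 0 0 0.001 0.018 0 255; 0 0 0 0.0015 0.024 0 255; 0 0 0 0.0015 0.029 0 255; 0 0 0 0.002 0.033 0 255; 0 0 0 0.002 0.037 0 255; 0 0 0 0.002 0.04 0 255; 0 0 0 0.002 0.04 0 255'
```

```text
clock: 11.52
eef_pos: [415.1, 236.2, 73.8]
tcp_rot: [3.141, -0.0, 1.426]
contact_force: [0.4, 0.8, -0.9]
opening: -0.0
grasp_force: 0.0
```

```bash
python3 -m creep '0 0 0 0 0.002 0 255; 0 0 0 0 0.004 0 255; 0 0 0 0 0.004 0 255'; python3 -m creep '0 0 0 0 0.002 0 255; 0 0 0 0 0.003 0 255; 0 0 0 0 0.003 0 255'
```

```text
clock: 11.9
eef_pos: [418.9, 235.6, 73.7]
tcp_rot: [3.141, 0.0, 1.426]
contact_force: [-0.2, 0.3, 0.5]
opening: 0.003
grasp_force: 0.1
clock: 12.28
eef_pos: [421.8, 235.1, 73.8]
tcp_rot: [3.142, 0.0, 1.425]
contact_force: [-0.4, 0.0, 0.6]
opening: -0.001
grasp_force: 0.2
```

```bash
for i in 1; do :; done; python3 -m creep '0 0 0 0 0.0015 0 255; 0 0 0 0 0.003 0 255; 0 0 0 0 0.003 0 255'; python3 - <<'E'
from h import *
f=grab('scene','s6'); im=f['img'][165:255,370:470,::-1]
g=grab('side','d6')['img'][290:380,270:360,::-1]
cv2.imwrite('pics/c6.png',np.hstack([cv2.resize(im,(400,360),interpolation=2),cv2.resize(g,(360,360),interpolation=2)]))
E
```

```text
clock: 12.65
eef_pos: [424.9, 234.8, 73.8]
tcp_rot: [3.141, -0.0, 1.426]
contact_force: [-0.7, -0.7, 0.5]
opening: 0.003
grasp_force: 0.2
```

View pics/c6.png

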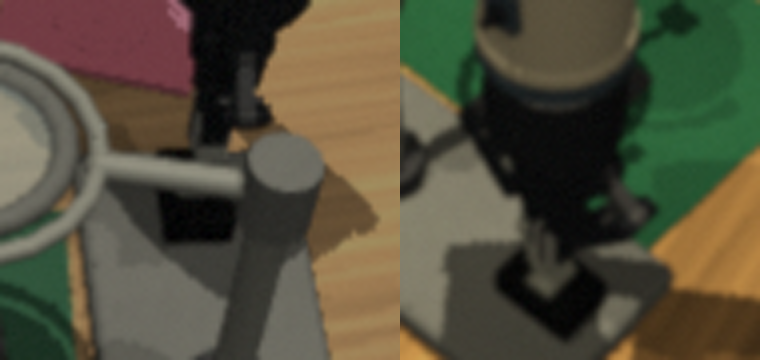

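The lever top (scene crop about (215,155)) is going over with the fingers, but I haven't met the end stop yet. I continue until the force rises.

```bash
python3 -m creep '0 0 0 0 0.0015 0 255; 0 0 0 0 0.003 0 255; 0 0 0 0 0.003 0 255';  python3 -m creep '0 0 0 0 0.0015 0 255; 0 0 0 0 0.0025 0 255; 0 0 0 0 0.0025 0 255'
```

```text
clock: 13.12
eef_pos: [425.8, 234.4, 73.7]
tcp_rot: [-3.138, 0.001, 1.425]
contact_force: [-10.1, 4.3, 6.2]
opening: -0.002
grasp_force: 6.0
clock: 13.5
eef_pos: [426.1, 234.2, 73.6]
tcp_rot: [-3.134, 0.001, 1.424]
contact_force: [-20.7, 9.4, 14.1]
opening: 0.001
grasp_force: 12.3
```

The end stop is reached (the force rose sharply to about 20 N). I back off, rise and verify.

```bash
python3 -m creep '0 0 0 0 -0.01 0 255; 0 0 0 0 -0.03 0 255; 0 0 0 0 -0.05 0 255; 0 0 0 0 -0.05 -0.05 255; 0 0 0 0 -0.05 -0.1 255; 0 0 0 0 -0.05 -0.15 255; 0 0 0 0 -0.05 -0.2 255; 0 0 0 0 -0.05 -0.25 255'
python3 -m creep '0 0 0 -0.05 -0.03 0 255; 0 0 0 -0.1 -0.04 0 255; 0 0 0 -0.15 -0.05 0 255; 0 0 0 -0.2 -0.05 0 255; 0 0 0 -0.25 -0.05 0 255; 0 0 0 -0.3 -0.05 0 255; 0 0 0 -0.3 -0.05 0 255; 0 0 0 -0.3 -0.05 0 255'
python3 tilt.py 7; python3 - <<'E'
from h import *
a=load('scene7')['img'][120:300,285:485,::-1]; b=load('side7')['img'][215:395,225:405,::-1]
cv2.imwrite('pics/c7.png',np.hstack([cv2.resize(a,(400,360),interpolation=2),cv2.resize(b,(360,360),interpolation=2)]))
E
```

```text
clock: 14.5
eef_pos: [379.4, 241.0, 325.2]
tcp_rot: [3.141, -0.0, 1.426]
contact_force: [-0.1, -0.8, 0.2]
opening: 0.004
grasp_force: 0.0
clock: 15.5
eef_pos: [287.3, -48.1, 323.5]
tcp_rot: [3.142, -0.0, 1.424]
contact_force: [-0.1, 0.7, 1.0]
opening: -0.001
grasp_force: 0.0
scene 1129 centre z 207.7 slope deg outward/side [-3.11  0.22]
side 693 centre z 205.9 slope deg outward/side [-3.43  0.12]
wrist 3816 centre z 204.3 slope deg outward/side [ 0.42 -3.32]
```

View pics/c7.png

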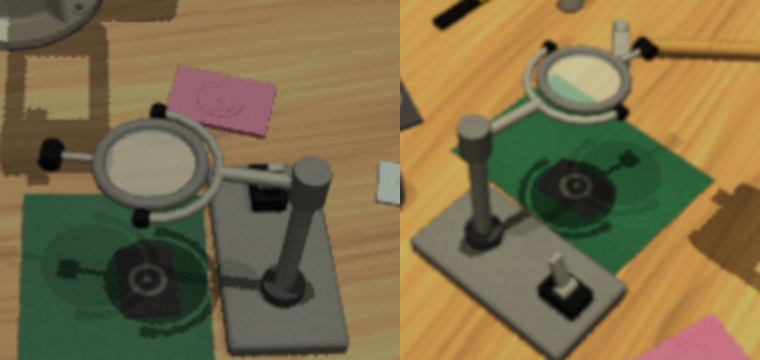

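The picture shows the lever top now leaning towards the post: scene crop (276,167), side crop (558,258). The lens is unchanged and the plate is in place. A numeric check before handing in.

```bash
python3 - <<'E'
from h import *
a=load('scene7');b=load('side7')
print(tri(a,b,(423,203.5),(304,344)),px(a,423,203.5),px(b,304,344.5),'expected on',427.4+16.9,229.8,91)
f=lambda p:cv2.projectPoints(np.zeros((1,3)),*[None]*4) 
for c in(a,b):
  T=np.linalg.inv(np.array(c['world_from_camera']))
  for t in(-.35,0,.2,.35):
    p=T[:3,:3]@np.array([427.4+50*np.sin(t)*.99,232.3-50*np.sin(t)*.145,44+50*np.cos(t)])+T[:3,3]
    print(t,cv2.projectPoints(np.array([[p[0],-p[1],-p[2]]]),np.zeros(3),np.zeros(3),np.array(c['K']),np.array(c['D']))[0].ravel().round(1))
E
```

```text
(array([441.6, 230.3,  86.5]), np.float64(3.1)) [446.07122128 229.71100498  90.8080557 ] [439.98315509 230.07608942  86.5504588 ] expected on 444.29999999999995 229.8 91
-0.35 [420.7 191.1]
0 [422. 196.]
0.2 [422.5 199.8]
0.35 [422.8 202.9]
-0.35 [313.9 350.9]
0 [308.1 345.8]
0.2 [304.8 343.7]
0.35 [302.4 342.4]
```

The lever is at its on stop, both measured and by force. Handing in.

```bash
python3 -c "
from rig import r
print(r.sign_off())"
```

```text
the job is handed in; nothing more can be done
None
```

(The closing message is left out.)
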